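# Snap the oil strainer into the pickup bell with a driver

## Task

Fit the round oil strainer, hub upward, into the pickup bell on the holding plate: tilt it, gently (with under 30 N) tuck its edge under the fixed lip on the pipe's side, let the other side down onto the two spring clips and let go. Then take the upright driver by its handle and press straight down with its foot on the strainer's steel rim, near each clip, until both clips have snapped over the rim and the strainer sits flat on its seat; push it past the clips neither with the fingers nor on the mesh or hub, and never harder than 100 N. Finally stand the driver upright on the bench, clear of the plate, and leave the oil pump, the small bottle and the hook tool where they are.

Things in the scene. Friction and masses are not known exactly. Their poses are not given: they have to be found in the camera images.
- stand: fixed dark steel plate 8 mm thick (x -65 to 141, y -62 to 62 mm); origin on the bench under the bell's axis, z up. At +x an upright 98 mm high, 123 to 141 mm from the axis. To it the oil pickup is bolted by its pipe flange, in slots: its height differs each time and is not reported; the seat in its bell is 36 to 60 mm above the bench. The bell is round, 102 mm across, open upward
- clip_0 (a joint): spring clip of the bell at +120 deg from +x about z (left, looking along the pipe): 0 rad sprung in, grows as its nose is pushed outward (about 0.13 rad while the strainer's rim squeezes past, then back to 0). Both noses reach in to 41 mm from the axis, undersides 5.5 mm, tops 15 mm above the seat, 12 mm wide, with a sloping lead-in on top
- clip_1 (a joint): the like clip at -120 deg (right, looking along the pipe). Rest of the bell: flat ring seat, 30 to 46 mm radius; fixed lip at +x (+-18 deg), in to 40.5 mm from the axis, underside 7 mm, top 11 mm above the seat; side walls at 22 to 88 deg either side, 17 mm above the seat, 92 mm apart, flared to 98 mm; low front at -x, 5 mm above the seat
- strainer_center (a point): point on the strainer's axis half-way up, 18 mm above its underside, z up along the hub. Grasp the hub, fingertips 17 to 21 mm above the underside. To go under the lip the edge must lie within 1 mm of the seat (feel for it short of the lip), tilted 0.25 to 0.35 rad, and slide in; let down on the clips it leans about 0.15 rad to the lip, this point 24 mm above the seat; home 18 mm
- strainer: loose steel strainer, 90 mm across, 36 mm high, 0.16 kg, lying flat, hub upward; origin at the centre of its underside. Flat rim 4 mm thick from 28 to 45 mm radius, its lower edge chamfered 2 mm; mesh 3 mm below the rim's top; hub 22 mm across. Pressed on the rim beside a clip, it passes that clip at 10 to 25 N and drops onto the seat, where the force rises steeply
- driver_center (a point): point on the driver's axis half-way up, 55 mm above its foot's end, z up along the handle. To press beside a clip, set its axis about 30 mm from the bell's axis, in line with the clip: it then bears on the rim and stays clear of hub and nose
- driver: loose driver standing upright, a turned tool 110 mm high, 0.22 kg; origin at the centre of its foot's end. Steel foot 20 mm across, 45 mm high, flat end; above it a black plastic handle 28 mm across, from 50 to 110 mm
- oil_pump: bystander: loose cast oil pump, 106 x 96 x 103 mm, origin under its middle
- threadlock: bystander: small upright bottle with a pointed cap, 24 x 40 x 80 mm, origin under its middle
- hook_tool: bystander: pick with a handle lying on the bench, 18 x 140 x 16 mm, origin under its middle

How it is judged:
By the outcome, as a careful person would: the job done as asked, in the order asked, and still so for the second after the job is handed in, with the robot touching nothing.
It also fails if it takes over 58 s, if anything falls off the work surface, if the arm or the gripper's body presses on something with over 40 N, if the wrist force passes 120 N, or if a joint passes its speed limit or range.

## Robot

A 7-joint arm with a two-finger parallel gripper is mounted at the origin on a cart in front of the work surface, level with it; the furniture and walls round the work are solid. World frame = base frame: x ahead of the robot, y to its left, z up, the work surface at z = 0. Lengths are in mm, angles in rad, forces in N, time in s.
With the tool pointing down it reaches from about 425 to 875 mm from the base axis. Payload 8.4 kg.
Tool frame: the origin (TCP) lies between the finger pads; the fingertips stand 11 mm ahead of it and the grasp point (between the pads) lies 8 mm behind it; z points along the fingers, y is the line along which they close (so a half turn about z gives the same grasp; the last joint's range is limited). The gripper opens to 87 mm and grips with 3 to 60 N. Pads are 19 mm wide; open, the fingers measure 117 mm over their backs; the gripper's body (75 mm by 190 mm) begins 51 mm behind the grasp point.
Start: joints at [1.053, 0.333, 0.04, 1.465, -0.013, 1.343, -0.059], TCP at [264.307, -593.806, 233.546] pointing down, gripper open.
Joint ranges: [-2.58, 2.58], [-0.38, 2.09], [-1.3, 1.39], [0.25, 2.4], [-1.5, 4.64], [0.08, 2.09], [-2.65, 2.65]. Speed limits (rad/s): [2.22, 2.22, 2.79, 2.79, 3.14, 3.14, 3.14].

## Interface

Orientations are given as a rotation vector (axis times angle).
In Python, from rig import env gives the robot as it stands.
- The arm moves only by the shell command python3 -m creep 'ROWS' [FORCE]. ROWS is a JSON object of lists of equal length, an entry for each row: "gripper": the opening in per cent of the stroke, from 0 (shut) to 100 (fully open); "xyz": the shift along the tool's x, y, z in cm, a list of three; "turn": the turn, a rotation vector about the tool's x, y, z in rad, a list of three. A call has 1 to 20 rows; each row shifts and turns the commanded pose from where the row before left it, along the tool's axes as they then stand; what a row does not reach is not made up. A row lasts 1/8 s, in which the tool goes at most 62.5 mm and 10.7 degrees, less where a joint would pass 70% of its speed; a pose out of reach is approached as far as the arm can. A call is refused whole if a number of a shift passes 6.25 or a number of a turn 0.188, either way. A call with a gripper value outside its range is refused whole. The fingers move at their own pace and stop on an object; FORCE is the grip in N (left out, the last holds). Time passes only in rows, so rows that do not move let the fingers close. It gives the time, the measured TCP pose, the force and the opening at its end, in the units of the state.
- env.sense(): the state, without advancing time (a new reading comes with each control period).
- env.read_camera(name): name is "side" or "top"; returns a dict with "color" (400x640x3 uint8, blue, green, red), "fx", "fy", "cx", "cy" (pixels), "extrinsics" (4x4, takes a point from world to camera coordinates). Camera axes: x right, y up, looking along -z (the intrinsics and any distortion apply to the point x, -y, -z); pixel columns grow to the right and rows downward; lengths in mm; the calibration is good to about 2 mm. A picture is of the moment at which its call begins. There is no depth.
- env.hand_in(): hands the job in, once; it reports no verdict.
The state is a dict: "t": time; "qpos": joint angles; "qvel": joint speeds; "effort": joint torques, N m; "tool_pos": TCP position; "ee_rot": TCP orientation; "force": force on the tool from outside, world axes, zero at the start; "moment": the same for the moment, N m; "width": finger opening in mm.
Only numpy, scipy, OpenCV 4.12 (cv2) and the standard library are available. Lean on these libraries where they do the work, as an engineer would, in place of code of your own. Each camera call takes 0.05 s, during which the arm holds its last target. There are 200 camera calls.

## Working session

There is one attempt and no reset: what is moved stays moved. The work goes in short steps, Python scripts to look and compute and a shell command to move; the robot and the scene stay as the last step left them, time stands still between calls to the robot, and variables do not carry over. Pictures are saved under pics/ and viewed, on a budget of 10 in all, crops included, one or two more only if the job needs it, and the job is handed in when it is done.

```bash
mkdir -p pics; ls
cat > h.py <<'E'
import numpy as np, cv2
from rig import env
from scipy.spatial.transform import Rotation as R
def cam(n):
    d=env.read_camera(n); return d
def proj(d,p):
    E=np.array(d['extrinsics']); c=E[:3,:3]@np.array(p,float)+E[:3,3]
    return np.array([d['fx']*c[0]/-c[2]+d['cx'], d['fy']*-c[1]/-c[2]+d['cy']])
def ray(d,u,v):
    E=np.array(d['extrinsics']); r=np.array([(u-d['cx'])/d['fx'],-(v-d['cy'])/d['fy'],-1.])
    return -E[:3,:3].T@E[:3,3], E[:3,:3].T@r
def onz(d,u,v,z):
    o,r=ray(d,u,v); return o+r*(z-o[2])/r[2]
def st():
    s=env.sense(); print({k:np.round(s[k],3).tolist() for k in ('t','qpos','tool_pos','ee_rot','force','moment','width')}); return s
E
python3 - <<'E'
from h import *
s=st(); print(R.from_rotvec(s['ee_rot']).as_matrix().round(3))
for n in('side','top'):
    d=cam(n); cv2.imwrite(f'pics/{n}0.png',d['color']); print(n,d['fx'],d['cx'],d['cy'],ray(d,320,200),[k for k in d])
E
```

```text
pics
{'t': 0.0, 'qpos': [1.053, 0.334, 0.04, 1.466, -0.013, 1.343, -0.059], 'tool_pos': [264.101, -593.413, 232.633], 'ee_rot': [-3.071, -0.653, 0.001], 'force': [0.051, -0.284, -0.304], 'moment': [0.066, -0.027, -0.013], 'width': 87.136}
[[ 0.914  0.407 -0.001]
 [ 0.407 -0.914  0.001]
 [-0.    -0.002 -1.   ]]
side 370.4584227228 318.1793459680073 195.37497083922202 (array([579.54095298, 837.74697399, 790.18909825]), array([-0.0170119 , -0.77241745, -0.63502905])) ['color', 'fx', 'fy', 'cx', 'cy', 'extrinsics']
top 395.0194333121571 322.81158228648684 198.65107524044933 (array([ 390.13273918,  -42.80065665, 1003.59415886]), array([ 0.18907599, -0.01279633, -0.98191081])) ['color', 'fx', 'fy', 'cx', 'cy', 'extrinsics']
```

View pics/side0.png

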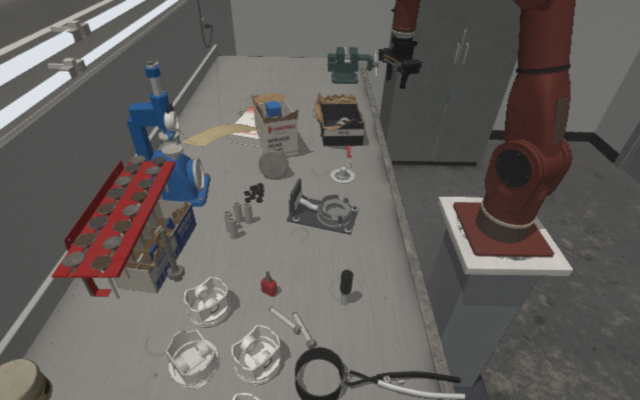

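View pics/top0.png

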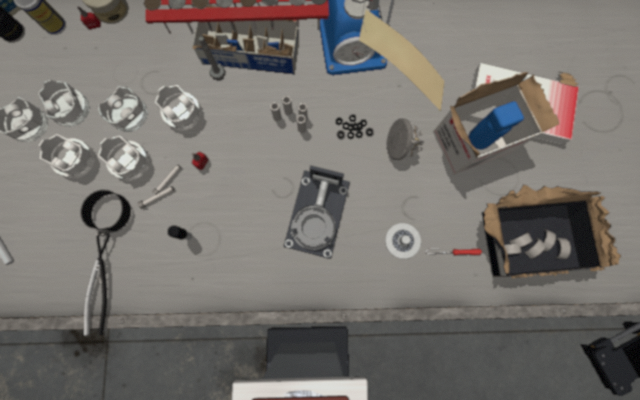

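The side view shows the bell on its plate at (335,210), the strainer at (343,175) and the driver at (346,285). In the top view they are at (315,225), (403,240) and (178,232); the hook lies at (455,252), the pump at (405,142) and the red bottle at (200,160).

Run:
```python
import cv2,numpy as np
t=cv2.imread('pics/top0.png'); s=cv2.imread('pics/side0.png')
def c(i,x,y,w,h,f): return cv2.resize(i[y:y+h,x:x+w],None,fx=f,fy=f,interpolation=cv2.INTER_CUBIC)
a=np.hstack([c(t,270,160,80,100,4),c(t,380,215,60,50,4)[:200].repeat(1,0) if 0 else cv2.copyMakeBorder(c(t,380,215,110,50,4),0,200,0,0,0)])
a[200:400,320:560]=c(t,150,210,60,50,4)
b=np.hstack([c(s,280,165,85,75,4)[:200*2],c(s,320,140,50,75,4),c(s,325,255,50,75,4)[:, :200]])[:,:760]
W=800
a=cv2.copyMakeBorder(a,0,0,0,W-a.shape[1],0);b=cv2.copyMakeBorder(b,0,0,0,max(0,W-b.shape[1]),0)
o=np.vstack([a,b])[:, :800]; o=cv2.resize(o,None,fx=.85,fy=.85); print(o.shape); cv2.imwrite('pics/mos.png',o)
```

```text
(595, 680, 3)
```

View pics/mos.png

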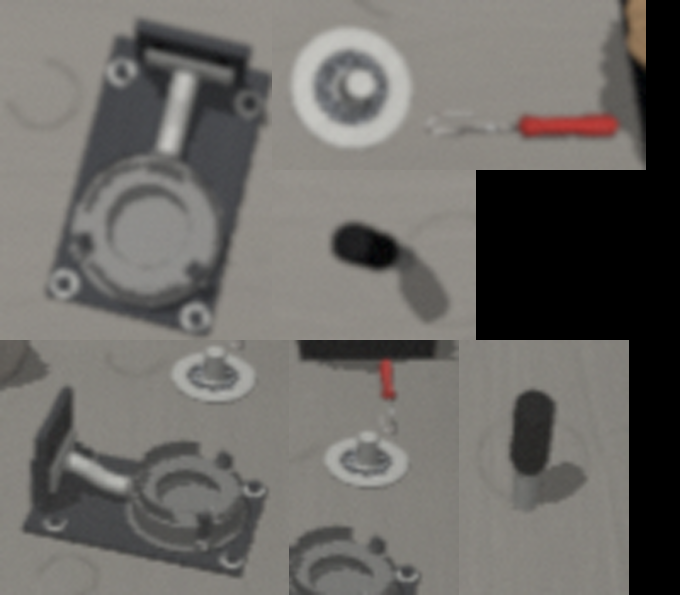

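Run:
```python
from h import *
t=cv2.imread('pics/top0.png'); s=cv2.imread('pics/side0.png')
T=cam('top');S=cam('side')
def tri(a,b):
    o,r=ray(T,*a);p,q=ray(S,*b);r/=np.linalg.norm(r);q/=np.linalg.norm(q)
    k=np.linalg.lstsq(np.c_[r,-q],p-o,rcond=None)[0];A=o+k[0]*r;B=p+k[1]*q
    return ((A+B)/2).round(1),round(np.linalg.norm(A-B),1)
# strainer
for n,im,d,x,y,w,h in(('T',t,T,380,215,50,50),('S',s,S,326,160,34,27)):
    c=im[y:y+h,x:x+w]; f=cv2.resize(c,None,fx=4,fy=4,interpolation=cv2.INTER_CUBIC)
    g=cv2.cvtColor(f,cv2.COLOR_BGR2GRAY); m=(g>(g.max()*.55+np.median(g[:8])*.45)).astype(np.uint8)
    cs,_=cv2.findContours(m,0,1);k=cv2.convexHull(max(cs,key=cv2.contourArea))
    (u,v),ax,an=cv2.fitEllipse(k); u=u/4+x-.375;v=v/4+y-.375
    print(n,u,v,np.array(ax)/4,onz(d,u,v,4).round(1))
# driver
for n,im,d,x,y,w,h in(('T',t,T,160,215,35,35),('S',s,S,330,262,30,35)):
    g=im[y:y+h,x:x+w].max(2); m=(g<45).astype(np.uint8); yy,xx=np.nonzero(m)
    print(n,'blk',xx.min()+x,xx.max()+x,yy.min()+y,yy.max()+y,xx.mean()+x,yy.mean()+y,m.sum())
    if n=='T': a=(xx.mean()+x,yy.mean()+y)
    else: print(tri(a,(xx.mean()+x,yy.mean()+y)))
print('drv top disc',onz(T,173.5,231.5,110).round(1),'base',onz(S,343.8,303,0).round(1))
f=3.4
for p in((115,37),(270,72),(210,332),(47,295)): print('plate',onz(T,p[0]/f+270,p[1]/f+160,8).round(1))
for p in((25,530),(240,575),(265,490)): print('plateS',onz(S,p[0]/f+280,(p[1]-340)/f+165,8).round(1))
print('hole',tri((313.2,227.1),(336.8,209.7)))
c=lambda i,x,y,w,h,f:cv2.resize(i[y:y+h,x:x+w],None,fx=f,fy=f,interpolation=cv2.INTER_CUBIC)
A=c(T['color'],284,200,56,52,7);B=c(S['color'],310,188,54,52,7)
cv2.imwrite('pics/bell.png',cv2.convertScaleAbs(np.hstack([A,B]),alpha=1.6))
```

```text
T 402.69700050354004 240.23930168151855 [33.69686127 35.16288757] [ 474.9 -263.4    4. ]
S 342.1871852874756 175.17865180969238 [13.69987583 23.68998718] [ 477.3 -263.5    4. ]
T blk 169 186 227 238 177.3181818181818 232.33766233766232 154
S blk 341 350 273 293 345.75892857142856 284.41964285714283 112
(array([498.8, 281.3,  73.5]), np.float64(1.3))
drv top disc [496.  277.3 110. ] base [499.3 281.5   0. ]
plate [659.8 -15.2   8. ]
plate [ 630.2 -133.1    8. ]
plate [434.8 -82.2   8. ]
plate [464.2  37.2   8. ]
plateS [660.   -8.8   8. ]
plateS [467.2  44.5   8. ]
plateS [435.7 -70.7   8. ]
hole (array([508. , -37.1,  33.3]), np.float64(2.4))
```

View pics/bell.png

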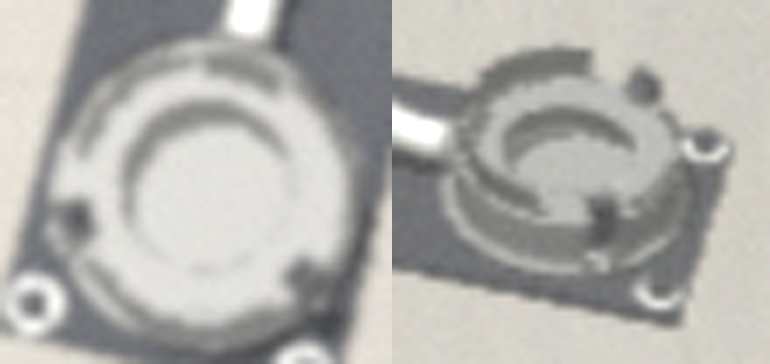

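The left half of the enlarged view (top camera) shows the clip noses at crop pixels (75,215) and (305,275), the lip at (245,70) and the hole centred near (210,185). The right half (side camera) has the hole at about (178,145) within the half.

```bash
cat >> h.py <<'E'
PSI=-14.5
def Rt(psi=PSI,tilt=0.):
    ex=R.from_euler('z',psi,degrees=True)
    M=ex.as_matrix()@np.diag([1,-1,-1.])   # tool x=stand x, y=-stand y, z down
    return R.from_matrix(M)*R.from_rotvec([0,-tilt,0])
def plan(pos,rot=None):
    s=st(); r=R.from_rotvec(s['ee_rot'])
    print('shift cm',(r.inv().apply(np.array(pos)-s['tool_pos'])/10).round(3))
    if rot is not None: print('turn',(r.inv()*rot).as_rotvec().round(3))
E
python3 - <<'E'
from h import *
T=cam('top');S=cam('side')
k=lambda o,p:(o[0]+p[0]/7-.43,o[1]+p[1]/7-.43)
tp=lambda p:k((284,200),p); sp=lambda p:k((310,188),p)
for z in(40,50,60): print(z,'hole T',onz(T,*tp((210,185)),z).round(1),'S',onz(S,*sp((178,145)),z).round(1))
for z in(50,60,70): print('clips mid->z',z,[onz(T,*tp(p),z).round(1) for p in((75,215),(305,275))],[onz(S,*sp(p),z).round(1) for p in((252,88),(210,215))])
print(onz(S,*sp((293,325)),0),onz(S,*sp((338,143)),8))
plan([476,-263.5,120],Rt())
E
```

```text
40 hole T [511.1 -38.3  40. ] S [512.9 -35.6  40. ]
50 hole T [509.8 -38.3  50. ] S [513.8 -23.9  50. ]
60 hole T [508.6 -38.4  60. ] S [514.7 -12.3  60. ]
clips mid->z 50 [array([500.3,   8.5,  50. ]), array([478. , -70.5,  50. ])] [array([479.1, -64.2,  50. ]), array([501.7,  21.3,  50. ])]
clips mid->z 60 [array([499.1,   7.9,  60. ]), array([477.1, -70.2,  60. ])] [array([480.4, -52. ,  60. ]), array([502.7,  32.3,  60. ])]
clips mid->z 70 [array([498. ,   7.4,  70. ]), array([476.1, -69.9,  70. ])] [array([481.8, -39.8,  70. ]), array([503.8,  43.3,  70. ])]
[463.47558315  35.8489299    0.        ] [435.57257006 -76.28910108   8.        ]
{'t': 0.3, 'qpos': [1.053, 0.333, 0.04, 1.466, -0.013, 1.343, -0.058], 'tool_pos': [264.241, -593.681, 233.235], 'ee_rot': [-3.072, -0.653, 0.0], 'force': [0.642, 0.207, 0.162], 'moment': [-0.017, 0.007, -0.005], 'width': 87.101}
shift cm [ 32.772 -21.548  11.336]
turn [-0.001  0.     0.672]
```

```bash
python3 -m creep '{"gripper":[55,55,55,55,55,55,55,55,55,55,55,55],"xyz":[[4.1,-2.7,0],[4.1,-2.7,0],[4.1,-2.7,0],[4.1,-2.7,0],[4.1,-2.7,1.4],[4.1,-2.7,2],[4.1,-2.7,2],[4.1,-2.65,2],[0,0,2],[0,0,2],[0,0,0],[0,0,0]],"turn":[[0,0,0],[0,0,0],[0,0,0],[0,0,0],[0,0,0],[0,0,0],[0,0,0],[0,0,0],[0,0,0.168],[0,0,0.168],[0,0,0.168],[0,0,0.168]]}' 50
python3 - <<'E'
from h import *
plan([476,-263.5,30],Rt())
T=cam('top');S=cam('side')
c=lambda i,x,y,w,h,f:cv2.resize(i[y:y+h,x:x+w],None,fx=f,fy=f,interpolation=cv2.INTER_CUBIC)
cv2.imwrite('pics/a.png',np.hstack([c(T['color'],360,190,90,90,4),c(S['color'],300,110,90,90,4)]))
print(proj(T,[476,-263.5,36]),proj(S,[476,-263.5,36]))
E
```

```text
t: 1.8
tool_pos: [476.2, -263.5, 119.2]
ee_rot: [-3.115, 0.405, 0.001]
force: [-0.3, -0.3, 0.8]
width: 47.7
{'t': 1.8, 'qpos': [0.555, 0.219, -0.148, 1.855, 0.036, 1.07, -1.437], 'tool_pos': [476.159, -263.484, 119.239], 'ee_rot': [-3.115, 0.405, 0.001], 'force': [-0.25, -0.304, 0.768], 'moment': [0.078, 0.048, -0.015], 'width': 47.714}
shift cm [-1.000e-02  7.000e-03  8.924e+00]
turn [-0.     0.001 -0.006]
[405.52497819 238.61767083] [343.08951538 167.93786599]
```

View pics/a.png

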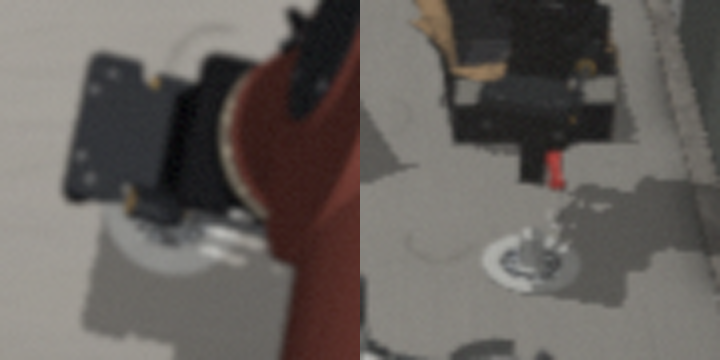

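The arm hides most of the top view. In the side view the finger (530,165) is in line with the hub (532,240), so I go down and grip.

```bash
python3 -m creep '{"gripper":[55,55,55,55,55,0,0,0,0,0,0],"xyz":[[0,0,2.5],[0,0,2.5],[0,0,2.4],[0,0,1.4],[0,0,0],[0,0,0],[0,0,0],[0,0,0],[0,0,0],[0,0,0],[0,0,0]],"turn":[[0,0,0],[0,0,0],[0,0,0],[0,0,0],[0,0,0],[0,0,0],[0,0,0],[0,0,0],[0,0,0],[0,0,0],[0,0,0]]}' 50
python3 - <<'E'
from h import *
st()
E
```

```text
t: 3.28
tool_pos: [476.6, -263.8, 32.1]
ee_rot: [3.116, -0.397, 0.001]
force: [-1.2, -0.1, 6.9]
width: 20.6
{'t': 3.275, 'qpos': [0.549, 0.326, -0.144, 1.925, 0.059, 0.894, -1.449], 'tool_pos': [476.607, -263.829, 32.072], 'ee_rot': [3.116, -0.397, 0.001], 'force': [-1.178, -0.052, 6.869], 'moment': [-0.016, 0.323, 0.043], 'width': 20.6}
```

```bash
python3 -m creep '{"gripper":[0,0,0,0,0,0,0,0,0,0,0,0,0,0],"xyz":[[0,0,-1],[0,0,-3],[0,0,-3],[0,0,-3],[-0.43,-4.53,0],[-0.43,-4.53,0],[-0.43,-4.53,0],[-0.43,-4.53,0],[-0.43,-4.53,0],[0,0,0],[0,0,0],[0,0,0],[0,0,0],[0,0,0]],"turn":[[0,0,0],[0,0,0],[0,0,0],[0,0,0],[0,0,0],[0,0,0],[0,0,0],[0,0,0],[0,0,0],[0,-0.1,0],[0,-0.1,0],[0,-0.1,0],[0,0,0],[0,0,0]]}' 50
python3 - <<'E'
from h import *
plan([512.4,-38.9,100],Rt(tilt=.3))
T=cam('top');S=cam('side')
c=lambda i,x,y,w,h,f:cv2.resize(i[y:y+h,x:x+w],None,fx=f,fy=f,interpolation=cv2.INTER_CUBIC)
cv2.imwrite('pics/b.png',np.hstack([c(T['color'],270,160,90,100,4),c(S['color'],280,130,100,100,4)]))
E
```

```text
t: 5.03
tool_pos: [512.1, -38.6, 131.5]
ee_rot: [-3.045, 0.387, 0.458]
force: [-0.7, -0.2, -2.0]
width: 20.5
{'t': 5.025, 'qpos': [0.277, 0.374, -0.301, 1.671, 0.029, 1.4, -1.854], 'tool_pos': [512.064, -38.621, 131.517], 'ee_rot': [-3.045, 0.387, 0.458], 'force': [-0.668, -0.162, -1.955], 'moment': [-0.088, -0.457, 0.011], 'width': 20.529}
shift cm [0.965 0.019 3.001]
turn [-0.    -0.001  0.   ]
```

View pics/b.png

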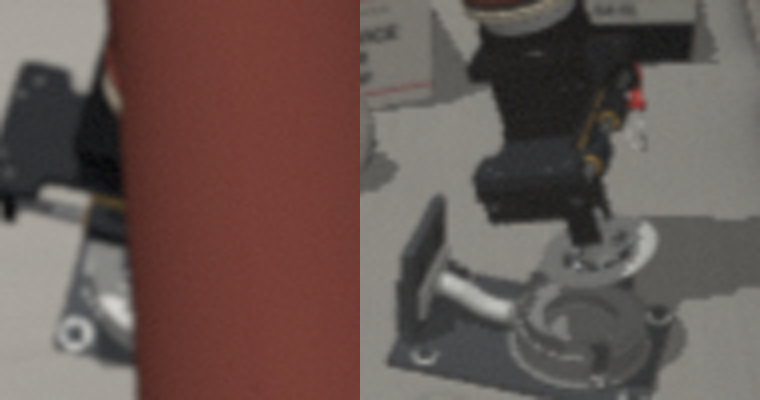

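The top view is blocked by the arm. In the side view the strainer hangs over the bell with its lip side low, from (540,265) to (657,240).

```bash
python3 - <<'E'
from h import *
S=cam('side'); s=env.sense(); r=R.from_rotvec(s['ee_rot'])
for dt in(-.1,0,.1):
    q=r*R.from_rotvec([0,dt,0]); a=np.linspace(0,6.28,73)
    P=np.array([proj(S,s['tool_pos']+q.apply([45*np.cos(t),45*np.sin(t),28])) for t in a])
    print(dt,P.min(0).round(1),P.max(0).round(1),'rightmost',P[P[:,0].argmax()].round(1),'leftmost',P[P[:,0].argmin()].round(1))
E
python3 -m creep '{"gripper":[0,0,0,0,0],"xyz":[[0.35,0,1.15],[0.35,0,1.15],[0.36,0,1.14],[0,0,0],[0,0,0]],"turn":[[0,0,0],[0,0,0],[0,0,0],[0,0,0],[0,0,0]]}' 50
```

```text
-0.1 [325.8 182.5] [354.3 200.9] rightmost [354.3 187.7] leftmost [325.8 195.9]
0 [324.5 182.9] [353.8 200.8] rightmost [353.8 189. ] leftmost [324.5 194.8]
0.1 [323.3 183. ] [353.1 200.8] rightmost [353.1 190.2] leftmost [323.3 193.7]
t: 5.8
tool_pos: [512.3, -38.8, 95.6]
ee_rot: [-3.045, 0.388, 0.46]
force: [-0.3, 0.3, -1.6]
width: 20.4
```

```bash
python3 -m creep '{"gripper":[0,0,0,0,0],"xyz":[[0.06,0,0.19],[0.06,0,0.19],[0.06,0,0.19],[0.06,0,0.19],[0,0,0]],"turn":[[0,0,0],[0,0,0],[0,0,0],[0,0,0],[0,0,0]]}' 50
python3 -m creep '{"gripper":[0,0,0],"xyz":[[0.045,0,0.143],[0.045,0,0.143],[0,0,0]],"turn":[[0,0,0],[0,0,0],[0,0,0]]}' 50
```

```text
t: 6.42
tool_pos: [512.1, -38.9, 87.4]
ee_rot: [-3.045, 0.388, 0.461]
force: [0.8, 0.2, -1.5]
width: 20.9
t: 6.8
tool_pos: [512.2, -38.9, 84.5]
ee_rot: [-3.045, 0.388, 0.461]
force: [-0.2, 0.3, -1.6]
width: 20.6
```

```bash
python3 -m creep '{"gripper":[0,0],"xyz":[[0.03,0,0.095],[0.03,0,0.095]],"turn":[[0,0,0],[0,0,0]]}' 50
python3 -m creep '{"gripper":[0,0],"xyz":[[0.03,0,0.095],[0.0,0,0]],"turn":[[0,0,0],[0,0,0]]}' 50
```

```text
t: 7.05
tool_pos: [512.3, -38.9, 82.6]
ee_rot: [-3.045, 0.388, 0.46]
force: [0.4, -0.1, -1.8]
width: 20.7
t: 7.3
tool_pos: [512.3, -38.9, 81.5]
ee_rot: [-3.045, 0.388, 0.46]
force: [0.5, -0.1, -2.7]
width: 20.7
```

```bash
python3 -m creep '{"gripper":[0,0],"xyz":[[0.03,0,0.095],[0.0,0,0]],"turn":[[0,0,0],[0,0,0]]}' 50
python3 -m creep '{"gripper":[0,0],"xyz":[[0.03,0,0.095],[0.0,0,0]],"turn":[[0,0,0],[0,0,0]]}' 50
```

```text
t: 7.55
tool_pos: [512.3, -38.9, 80.6]
ee_rot: [-3.045, 0.388, 0.46]
force: [-0.3, -0.0, -2.0]
width: 20.4
t: 7.8
tool_pos: [512.3, -38.9, 79.6]
ee_rot: [-3.045, 0.388, 0.46]
force: [0.1, 0.1, -0.6]
width: 20.9
```

```bash
python3 -m creep '{"gripper":[0,0],"xyz":[[0.03,0,0.095],[0.0,0,0]],"turn":[[0,0,0],[0,0,0]]}' 50
```

```text
t: 8.05
tool_pos: [512.0, -38.7, 78.9]
ee_rot: [-3.045, 0.387, 0.461]
force: [-4.1, -0.2, 4.8]
width: 20.5
```

```bash
python3 -m creep '{"gripper":[0,0,0,0,0],"xyz":[[-0.015,0,-0.045],[0.0955,0,-0.03],[0.0955,0,-0.03],[0.0955,0,-0.03],[0,0,0]],"turn":[[0,0,0],[0,0,0],[0,0,0],[0,0,0],[0,0,0]]}' 50
python3 -m creep '{"gripper":[0,0,0],"xyz":[[0.0955,0,-0.03],[0.0955,0,-0.03],[0,0,0]],"turn":[[0,0,0],[0,0,0],[0,0,0]]}' 50
```

```text
t: 8.68
tool_pos: [515.4, -39.6, 79.1]
ee_rot: [-3.045, 0.388, 0.46]
force: [-1.8, 0.8, 3.6]
width: 20.6
t: 9.05
tool_pos: [517.3, -40.1, 79.1]
ee_rot: [-3.045, 0.388, 0.46]
force: [-2.4, 0.6, 4.2]
width: 20.2
```

```bash
python3 -m creep '{"gripper":[0,0,0],"xyz":[[0.0955,0,-0.03],[0.0955,0,-0.03],[0,0,0]],"turn":[[0,0,0],[0,0,0],[0,0,0]]}' 50
python3 -m creep '{"gripper":[0,0],"xyz":[[0.0955,0,-0.03],[0,0,0]],"turn":[[0,0,0],[0,0,0]]}' 50
```

```text
t: 9.43
tool_pos: [519.2, -40.7, 79.1]
ee_rot: [-3.045, 0.388, 0.46]
force: [-1.8, -0.4, 3.4]
width: 21.0
t: 9.68
tool_pos: [520.2, -40.9, 79.1]
ee_rot: [-3.045, 0.388, 0.46]
force: [-2.9, 0.3, 3.7]
width: 20.7
```

```bash
python3 -m creep '{"gripper":[0,0],"xyz":[[0.0955,0,-0.03],[0,0,0]],"turn":[[0,0,0],[0,0,0]]}' 50
```

```text
t: 9.93
tool_pos: [521.1, -41.2, 79.1]
ee_rot: [-3.045, 0.388, 0.46]
force: [-2.8, 0.4, 3.4]
width: 20.8
```

```bash
python3 -m creep '{"gripper":[0,0],"xyz":[[0.0955,0,-0.03],[0,0,0]],"turn":[[0,0,0],[0,0,0]]}' 50
```

```text
t: 10.18
tool_pos: [522.1, -41.4, 79.1]
ee_rot: [-3.045, 0.388, 0.46]
force: [-2.6, 0.3, 4.0]
width: 20.3
```

```bash
python3 -m creep '{"gripper":[0,0],"xyz":[[0.0955,0,-0.03],[0,0,0]],"turn":[[0,0,0],[0,0,0]]}' 50
python3 - <<'E'
from h import *
st()
E
```

```text
t: 10.42
tool_pos: [522.9, -41.6, 79.1]
ee_rot: [-3.045, 0.388, 0.461]
force: [-3.6, 0.7, 3.6]
width: 20.5
{'t': 10.425, 'qpos': [0.27, 0.45, -0.293, 1.685, 0.049, 1.315, -1.858], 'tool_pos': [522.944, -41.631, 79.121], 'ee_rot': [-3.045, 0.388, 0.461], 'force': [-3.63, 0.672, 3.64], 'moment': [0.217, 0.483, 0.011], 'width': 20.494}
```

```bash
python3 -m creep '{"gripper":[0,0],"xyz":[[0.0955,0,-0.03],[0,0,0]],"turn":[[0,0,0],[0,0,0]]}' 50
```

```text
t: 10.68
tool_pos: [523.5, -41.6, 79.2]
ee_rot: [-3.045, 0.387, 0.462]
force: [-5.2, 1.2, 6.6]
width: 20.7
```

```bash
python3 -m creep '{"gripper":[0,0],"xyz":[[0.0955,0,-0.03],[0,0,0]],"turn":[[0,0,0],[0,0,0]]}' 50
python3 - <<'E'
from h import *
S=cam('side')
cv2.imwrite('pics/c.png',cv2.resize(S['color'][150:245,270:370],None,fx=6,fy=6,interpolation=cv2.INTER_CUBIC))
E
```

```text
t: 10.92
tool_pos: [523.9, -41.6, 79.3]
ee_rot: [-3.044, 0.387, 0.464]
force: [-7.4, 2.5, 6.3]
width: 21.1
```

View pics/c.png

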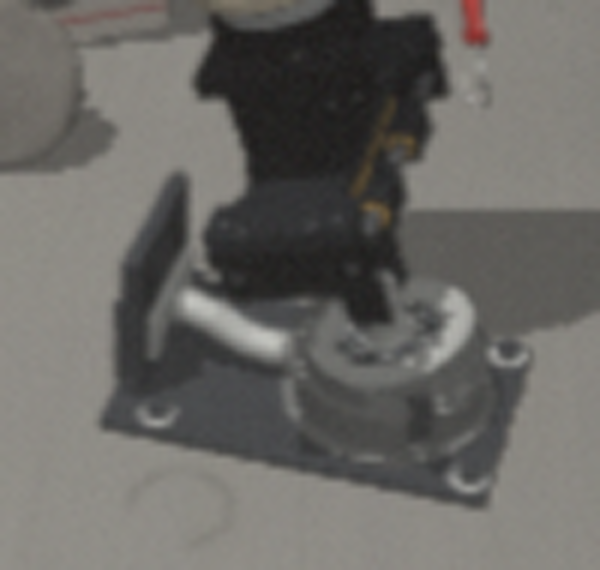

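The side view shows the strainer tilted in the bell, its +x edge low at the pipe. With the measured axis, the stop found at TCP 523.9 fits an edge tucked under the lip (at the lip's face it would have come about 8 mm sooner). I now let the other side down, pivoting about the tucked edge.

```bash
python3 -m creep '{"gripper":[0,0,0,0],"xyz":[[-0.096,0,0.132],[-0.096,0,0.132],[-0.096,0,0.132],[0,0,0]],"turn":[[0,0.03,0],[0,0.03,0],[0,0.03,0],[0,0,0]]}' 50
```

```text
t: 11.48
tool_pos: [520.7, -40.7, 76.3]
ee_rot: [-3.073, 0.39, 0.324]
force: [-4.8, 2.8, 3.7]
width: 20.5
```

```bash
python3 -m creep '{"gripper":[0,0,0],"xyz":[[-0.064,0,0.088],[0,0,0],[0,0,0]],"turn":[[0,0.02,0],[0,0,0],[0,0,0]]}' 50
```

```text
t: 11.85
tool_pos: [519.9, -40.5, 75.4]
ee_rot: [-3.078, 0.391, 0.296]
force: [-5.8, 2.4, 6.8]
width: 20.6
```

```bash
python3 -m creep '{"gripper":[0,0],"xyz":[[-0.064,0,0.088],[0,0,0]],"turn":[[0,0.02,0],[0,0,0]]}' 50
```

```text
t: 12.1
tool_pos: [519.2, -40.3, 74.7]
ee_rot: [-3.084, 0.392, 0.264]
force: [-5.4, 3.0, 5.6]
width: 20.6
```

```bash
python3 -m creep '{"gripper":[0,0],"xyz":[[-0.048,0,0.066],[0,0,0]],"turn":[[0,0.015,0],[0,0,0]]}' 50
```

```text
t: 12.35
tool_pos: [518.8, -40.2, 74.2]
ee_rot: [-3.087, 0.393, 0.241]
force: [-5.6, 2.8, 6.4]
width: 20.5
```

```bash
python3 -m creep '{"gripper":[50,50,50,50,50],"xyz":[[0,0,0],[0,0,0],[0,0,0],[0,0,0],[0,0,0]],"turn":[[0,0,0],[0,0,0],[0,0,0],[0,0,0],[0,0,0]]}' 50
python3 - <<'E'
from h import *
st()
E
```

```text
t: 12.98
tool_pos: [519.1, -40.7, 74.0]
ee_rot: [-3.088, 0.393, 0.24]
force: [-0.0, 0.1, 0.9]
width: 43.3
{'t': 12.975, 'qpos': [0.274, 0.345, -0.303, 1.817, 0.065, 1.145, -1.876], 'tool_pos': [519.144, -40.719, 74.03], 'ee_rot': [-3.088, 0.393, 0.24], 'force': [-0.012, 0.089, 0.904], 'moment': [-0.005, -0.092, 0.014], 'width': 43.307}
```

```bash
python3 -m creep '{"gripper":[50,50,50,50,60,60,60,60,60,60,60,60],"xyz":[[0,0,-2],[0,0,-4],[0,0,-4],[0,0,-2],[-1.65,-4.4,0],[-1.65,-4.4,0],[-1.65,-4.4,0],[-1.65,-4.4,0],[-1.65,-4.4,0],[-1.65,-4.4,0],[-1.65,-4.4,0],[0,0,0]],"turn":[[0,0,0],[0,0,0],[0,0,0],[0,0.15,0],[0,0,0],[0,0,0],[0,0,0],[0,0,0],[0,0,0],[0,0,0],[0,0,0],[0,0,0]]}' 50
python3 - <<'E'
from h import *
plan([499,281.3,84],Rt())
T=cam('top');S=cam('side')
c=lambda i,x,y,w,h,f:cv2.resize(i[y:y+h,x:x+w],None,fx=f,fy=f,interpolation=cv2.INTER_CUBIC)
cv2.imwrite('pics/d.png',np.hstack([c(T['color'],280,170,70,85,5),c(S['color'],280,165,85,85,5)]))
E
```

```text
t: 14.48
tool_pos: [500.6, 286.3, 193.3]
ee_rot: [-3.115, 0.386, 0.009]
force: [-0.5, -0.1, -0.2]
width: 52.6
{'t': 14.475, 'qpos': [-0.129, 0.259, -0.545, 1.676, 0.134, 1.247, -2.52], 'tool_pos': [500.569, 286.265, 193.268], 'ee_rot': [-3.115, 0.386, 0.009], 'force': [-0.545, -0.146, -0.203], 'moment': [0.048, 0.012, 0.007], 'width': 52.566}
shift cm [ 0.037  0.541 10.926]
turn [-0.002  0.006  0.006]
```

View pics/d.png

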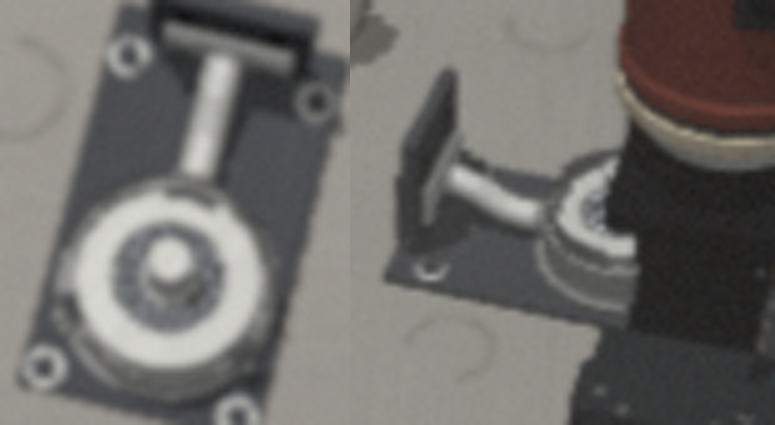

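In the top view the strainer sits in the bell with its pipe-side edge under the lip (195,185) and leans the right way. The last joint is near its limit, so I turn the tool back before I grip the driver.

```bash
python3 -m creep '{"gripper":[65,65,65,65,65,65,65,65,65],"xyz":[[0.04,0.54,0],[0,0,0],[0,0,0],[0,0,0],[0,0,0],[0,0,0],[0,0,0],[0,0,0],[0,0,0]],"turn":[[0,0,-0.163],[0,0,-0.163],[0,0,-0.163],[0,0,-0.163],[0,0,-0.163],[0,0,-0.163],[0,0,-0.163],[0,0,-0.163],[0,0,0]]}' 60
python3 - <<'E'
from h import *
plan([499,281.3,84],Rt(psi=-14.5+74.7))
E
```

```text
t: 15.7
tool_pos: [502.1, 274.7, 193.1]
ee_rot: [-2.718, -1.57, 0.006]
force: [0.4, -0.0, -0.2]
width: 56.7
{'t': 15.7, 'qpos': [0.026, 0.28, -0.711, 1.68, 0.187, 1.256, -1.249], 'tool_pos': [502.059, 274.706, 193.116], 'ee_rot': [-2.718, -1.57, 0.006], 'force': [0.351, -0.044, -0.189], 'moment': [-0.051, -0.046, -0.017], 'width': 56.726}
shift cm [ 0.439 -0.547 10.913]
turn [-0.004  0.002 -0.003]
```

```bash
python3 -m creep '{"gripper":[65,65,65,65,65,0,0,0,0,0,0],"xyz":[[0.44,-0.55,1],[0,0,3],[0,0,3],[0,0,2.9],[0,0,1],[0,0,0],[0,0,0],[0,0,0],[0,0,0],[0,0,0],[0,0,0]],"turn":[[0,0,0],[0,0,0],[0,0,0],[0,0,0],[0,0,0],[0,0,0],[0,0,0],[0,0,0],[0,0,0],[0,0,0],[0,0,0]]}' 60
python3 - <<'E'
from h import *
st()
S=cam('side'); T=cam('top')
c=lambda i,x,y,w,h,f:cv2.resize(i[y:y+h,x:x+w],None,fx=f,fy=f,interpolation=cv2.INTER_CUBIC)
cv2.imwrite('pics/e.png',c(S['color'],290,215,110,110,5))
g=T['color']
cv2.imwrite('pics/t_strainer.png',g)
f=c(g,280,170,70,85,4);k=cv2.cvtColor(f,cv2.COLOR_BGR2GRAY); m=(k>170).astype(np.uint8)
cs,_=cv2.findContours(m,0,1)
for q in cs:
    if cv2.contourArea(q)>3000:
        (u,v),ax,an=cv2.fitEllipse(cv2.convexHull(q));u=u/4+280-.375;v=v/4+170-.375;print(u,v,np.array(ax)/4,[onz(T,u,v,z).round(1) for z in(40,47)])
E
```

```text
t: 17.08
tool_pos: [498.8, 283.5, 85.0]
ee_rot: [-2.715, -1.574, 0.003]
force: [0.9, -0.7, 5.1]
width: 27.1
{'t': 17.075, 'qpos': [-0.023, 0.391, -0.685, 1.792, 0.276, 1.06, -1.328], 'tool_pos': [498.826, 283.451, 84.952], 'ee_rot': [-2.715, -1.574, 0.003], 'force': [0.892, -0.671, 5.109], 'moment': [-0.16, -0.124, 0.058], 'width': 27.13}
313.04003524780273 225.31862258911133 [34.66849899 37.14720154] [array([512.8, -37. ,  40. ]), array([511.9, -37.1,  47. ])]
```

View pics/e.png

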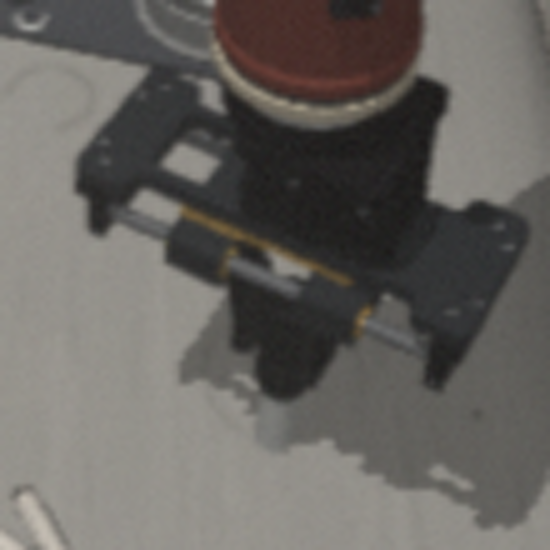

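The driver is held upright by its handle (foot at 270,430). Now I carry it over the clip_0 press point.

```bash
python3 -m creep '{"gripper":[0,0,0,0,0,0,0,0,0,0,0,0],"xyz":[[0,0,-2],[0,0,-4],[0,0,-4],[0,0,-1],[-4.17,2.55,0],[-4.17,2.55,0],[-4.17,2.55,0],[-4.17,2.55,0],[-4.17,2.55,0],[-4.17,2.55,0],[0,0,0],[0,0,0]],"turn":[[0,0,0],[0,0,0],[0,0,0],[0,0,0],[0,0,0],[0,0,0],[0,0,0],[0,0,0],[0,0,0],[0,0,0],[0,0,0],[0,0,0]]}' 60
python3 - <<'E'
from h import *
plan([506,-9.9,150],Rt(psi=60.0))
S=cam('side')
c=lambda i,x,y,w,h,f:cv2.resize(i[y:y+h,x:x+w],None,fx=f,fy=f,interpolation=cv2.INTER_CUBIC)
cv2.imwrite('pics/f.png',c(S['color'],285,145,90,95,6))
s=env.sense();p=s['tool_pos']-np.array([.95,1.65,85]);print(proj(S,p),proj(S,p+[0,0,50]))
for q in((505.1,-11.5),(492.8,-58.4),(512.5,-38.5)): print(proj(S,[*q,46]))
E
```

```text
t: 18.68
tool_pos: [506.8, -9.6, 193.4]
ee_rot: [-2.714, -1.573, 0.006]
force: [-1.1, -0.2, -1.8]
width: 26.9
{'t': 18.675, 'qpos': [0.445, 0.11, -0.543, 1.833, 0.058, 1.22, -0.636], 'tool_pos': [506.811, -9.55, 193.393], 'ee_rot': [-2.714, -1.573, 0.006], 'force': [-1.13, -0.16, -1.837], 'moment': [0.011, -0.081, 0.026], 'width': 26.882}
shift cm [-0.065 -0.027  4.34 ]
turn [-0.006  0.001  0.004]
[338.80744409 196.22105789] [339.79926277 182.58767379]
[337.90950384 211.99025475]
[341.22985498 202.21510835]
[335.18587197 206.20205943]
```

View pics/f.png

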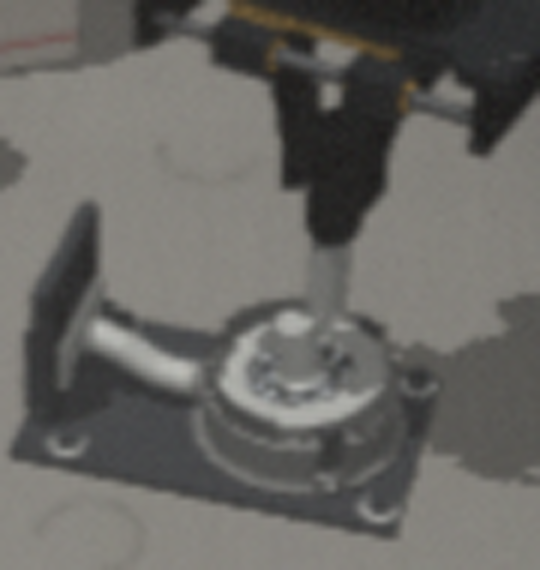

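The side view shows the foot's end at (327,315) above the rim on clip_0's side, clear of the hub (295,335), with the clip at (330,455). This matches the projection to about 1 mm.

```bash
python3 -m creep '{"gripper":[0,0,0,0,0],"xyz":[[-0.065,-0.03,1],[0,0,1.5],[0,0,1.5],[0,0,0.6],[0,0,0]],"turn":[[0,0,0],[0,0,0],[0,0,0],[0,0,0],[0,0,0]]}' 60
python3 -m creep '{"gripper":[0,0,0,0],"xyz":[[0,0,0.2],[0,0,0.2],[0,0,0.2],[0,0,0]],"turn":[[0,0,0],[0,0,0],[0,0,0],[0,0,0]]}' 60
```

```text
t: 19.35
tool_pos: [506.1, -10.4, 147.2]
ee_rot: [-2.714, -1.574, 0.007]
force: [-0.6, 0.3, -2.6]
width: 26.9
t: 19.85
tool_pos: [506.4, -10.5, 141.8]
ee_rot: [-2.715, -1.574, 0.006]
force: [-0.3, -0.3, -1.4]
width: 27.2
```

```bash
python3 -m creep '{"gripper":[0,0,0,0],"xyz":[[0,0,0.15],[0,0,0.15],[0,0,0.1],[0,0,0]],"turn":[[0,0,0],[0,0,0],[0,0,0],[0,0,0]]}' 60
```

```text
t: 20.35
tool_pos: [506.4, -10.5, 137.7]
ee_rot: [-2.715, -1.574, 0.006]
force: [-0.4, 0.0, -1.6]
width: 26.9
```

```bash
python3 -m creep '{"gripper":[0,0,0],"xyz":[[0,0,0.15],[0,0,0.15],[0,0,0]],"turn":[[0,0,0],[0,0,0],[0,0,0]]}' 60
```

```text
t: 20.72
tool_pos: [506.3, -10.5, 134.7]
ee_rot: [-2.715, -1.574, 0.006]
force: [-0.0, -0.2, -1.2]
width: 27.0
```

```bash
python3 -m creep '{"gripper":[0,0,0],"xyz":[[0,0,0.1],[0,0,0.1],[0,0,0]],"turn":[[0,0,0],[0,0,0],[0,0,0]]}' 60
```

```text
t: 21.1
tool_pos: [506.7, -10.3, 133.3]
ee_rot: [-2.715, -1.574, 0.005]
force: [-0.4, 0.6, 3.7]
width: 26.8
```

```bash
python3 -m creep '{"gripper":[0,0,0],"xyz":[[0,0,0.1],[0,0,0.1],[0,0,0]],"turn":[[0,0,0],[0,0,0],[0,0,0]]}' 60
```

```text
t: 21.48
tool_pos: [506.9, -10.2, 131.9]
ee_rot: [-2.715, -1.574, 0.004]
force: [-2.0, 0.6, 11.2]
width: 26.9
```

```bash
python3 -m creep '{"gripper":[0,0,0],"xyz":[[0,0,0.1],[0,0,0.1],[0,0,0]],"turn":[[0,0,0],[0,0,0],[0,0,0]]}' 60
```

```text
t: 21.85
tool_pos: [506.4, -10.5, 128.7]
ee_rot: [-2.715, -1.574, 0.005]
force: [1.5, 0.5, -0.0]
width: 26.8
```

```bash
python3 -m creep '{"gripper":[0,0,0],"xyz":[[0,0,0.1],[0,0,0.1],[0,0,0]],"turn":[[0,0,0],[0,0,0],[0,0,0]]}' 60
```

```text
t: 22.22
tool_pos: [506.9, -10.3, 127.7]
ee_rot: [-2.715, -1.574, 0.004]
force: [-1.8, -0.2, 9.8]
width: 26.7
```

```bash
python3 -m creep '{"gripper":[0,0,0],"xyz":[[0,0,0.1],[0,0,0.1],[0,0,0]],"turn":[[0,0,0],[0,0,0],[0,0,0]]}' 60
```

```text
t: 22.6
tool_pos: [507.5, -10.2, 126.7]
ee_rot: [-2.716, -1.575, 0.002]
force: [-3.2, 0.2, 17.9]
width: 27.1
```

Clip_0 snapped: the force fell from 11 to 0 N and the driver dropped about 3 mm. Next is clip_1, with the foot raised over the hub on the way.

```bash
python3 -m creep '{"gripper":[0,0,0,0,0,0,0,0],"xyz":[[0,0,-1],[0,0,-2],[0,0,-2],[-2.34,0.64,0],[-2.34,0.64,0],[0,0,2],[0,0,1],[0,0,0]],"turn":[[0,0,0],[0,0,0],[0,0,0],[0,0,0],[0,0,0],[0,0,0],[0,0,0],[0,0,0]]}' 60
python3 - <<'E'
from h import *
plan([493.7,-56.8,140],Rt(psi=60.0))
S=cam('side')
cv2.imwrite('pics/g.png',cv2.resize(S['color'][145:240,285:375],None,fx=6,fy=6,interpolation=cv2.INTER_CUBIC))
E
```

```text
t: 23.6
tool_pos: [493.6, -57.0, 144.0]
ee_rot: [-2.713, -1.574, 0.008]
force: [-0.7, -0.6, -1.6]
width: 26.9
{'t': 23.6, 'qpos': [0.5, 0.133, -0.504, 1.916, 0.069, 1.117, -0.551], 'tool_pos': [493.627, -57.037, 144.022], 'ee_rot': [-2.713, -1.574, 0.008], 'force': [-0.668, -0.581, -1.616], 'moment': [0.005, -0.08, -0.019], 'width': 26.936}
shift cm [ 0.025 -0.003  0.402]
turn [-0.007  0.002  0.004]
```

View pics/g.png

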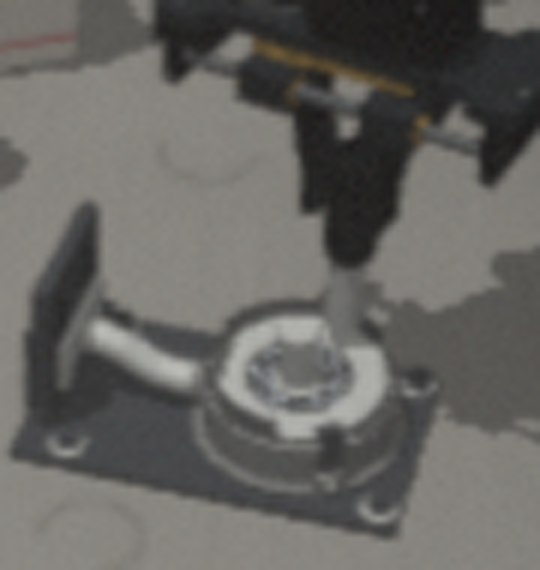

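The strainer lies nearly flat, the clip_0 nose (330,435) is over the rim, and the foot stands over the rim by clip_1 (348,340).

```bash
python3 -m creep '{"gripper":[0,0,0,0,0],"xyz":[[0.02,0,0.3],[0,0,0.3],[0,0,0.2],[0,0,0.1],[0,0,0]],"turn":[[0,0,0],[0,0,0],[0,0,0],[0,0,0],[0,0,0]]}' 60
python3 -m creep '{"gripper":[0,0,0],"xyz":[[0,0,0.1],[0,0,0.1],[0,0,0]],"turn":[[0,0,0],[0,0,0],[0,0,0]]}' 60
```

```text
t: 24.28
tool_pos: [494.3, -57.3, 135.8]
ee_rot: [-2.715, -1.574, 0.006]
force: [-0.1, 0.4, -2.6]
width: 26.7
t: 24.65
tool_pos: [494.3, -57.3, 133.7]
ee_rot: [-2.715, -1.574, 0.006]
force: [-0.5, 0.3, -2.3]
width: 27.2
```

```bash
python3 -m creep '{"gripper":[0,0,0],"xyz":[[0,0,0.1],[0,0,0.1],[0,0,0]],"turn":[[0,0,0],[0,0,0],[0,0,0]]}' 60
```

```text
t: 25.02
tool_pos: [494.6, -57.2, 132.1]
ee_rot: [-2.715, -1.574, 0.005]
force: [-1.2, 0.9, 2.3]
width: 26.7
```

```bash
python3 -m creep '{"gripper":[0,0,0],"xyz":[[0,0,0.1],[0,0,0.1],[0,0,0]],"turn":[[0,0,0],[0,0,0],[0,0,0]]}' 60
```

```text
t: 25.4
tool_pos: [494.7, -57.2, 130.5]
ee_rot: [-2.715, -1.574, 0.005]
force: [-1.9, 1.3, 6.8]
width: 27.0
```

```bash
python3 -m creep '{"gripper":[0,0,0],"xyz":[[0,0,0.1],[0,0,0.1],[0,0,0]],"turn":[[0,0,0],[0,0,0],[0,0,0]]}' 60
```

```text
t: 25.78
tool_pos: [494.1, -57.1, 127.4]
ee_rot: [-2.714, -1.574, 0.006]
force: [1.0, 0.6, -3.3]
width: 26.7
```

```bash
python3 -m creep '{"gripper":[0,0,0],"xyz":[[0,0,0.1],[0,0,0.1],[0,0,0]],"turn":[[0,0,0],[0,0,0],[0,0,0]]}' 60
```

```text
t: 26.15
tool_pos: [494.3, -57.2, 125.7]
ee_rot: [-2.715, -1.574, 0.006]
force: [0.0, 1.3, -2.5]
width: 26.8
```

```bash
python3 -m creep '{"gripper":[0,0,0],"xyz":[[0,0,0.1],[0,0,0.1],[0,0,0]],"turn":[[0,0,0],[0,0,0],[0,0,0]]}' 60
```

```text
t: 26.52
tool_pos: [494.9, -57.1, 125.4]
ee_rot: [-2.716, -1.574, 0.004]
force: [-3.2, 1.4, 13.5]
width: 26.8
```

```bash
python3 -m creep '{"gripper":[0,0,0],"xyz":[[0,0,0.1],[0,0,0.1],[0,0,0]],"turn":[[0,0,0],[0,0,0],[0,0,0]]}' 60
```

```text
t: 26.9
tool_pos: [495.8, -57.0, 125.1]
ee_rot: [-2.717, -1.575, 0.002]
force: [-6.6, 3.1, 28.4]
width: 26.8
```

Clip_1 snapped too, and the force now rises steeply at foot height 40 mm, i.e. on the seat. I press the clip_0 side again to make sure it is down.

```bash
python3 -m creep '{"gripper":[0,0,0,0,0,0,0,0,0,0],"xyz":[[0,0,-1],[0,0,-2],[0,0,-2],[2.34,-0.64,0],[2.34,-0.64,0],[0,0,2],[0,0,1.5],[0,0,0.3],[0,0,0.2],[0,0,0]],"turn":[[0,0,0],[0,0,0],[0,0,0],[0,0,0],[0,0,0],[0,0,0],[0,0,0],[0,0,0],[0,0,0],[0,0,0]]}' 60
```

```text
t: 28.15
tool_pos: [506.7, -10.5, 132.2]
ee_rot: [-2.715, -1.573, 0.005]
force: [0.0, -0.2, -2.0]
width: 26.7
```

```bash
python3 -m creep '{"gripper":[0,0,0],"xyz":[[0,0,0.1],[0,0,0.1],[0,0,0]],"turn":[[0,0,0],[0,0,0],[0,0,0]]}' 60
```

```text
t: 28.52
tool_pos: [506.5, -10.3, 129.9]
ee_rot: [-2.715, -1.574, 0.005]
force: [-0.1, -0.3, -2.1]
width: 27.0
```

```bash
python3 -m creep '{"gripper":[0,0,0],"xyz":[[0,0,0.1],[0,0,0.1],[0,0,0]],"turn":[[0,0,0],[0,0,0],[0,0,0]]}' 60
```

```text
t: 28.9
tool_pos: [506.4, -10.3, 127.7]
ee_rot: [-2.715, -1.574, 0.006]
force: [-0.2, -0.0, -2.0]
width: 26.9
```

```bash
python3 -m creep '{"gripper":[0,0,0],"xyz":[[0,0,0.1],[0,0,0.1],[0,0,0]],"turn":[[0,0,0],[0,0,0],[0,0,0]]}' 60
```

```text
t: 29.28
tool_pos: [506.4, -10.3, 125.7]
ee_rot: [-2.715, -1.574, 0.006]
force: [-0.3, 0.0, -3.0]
width: 27.1
```

```bash
python3 -m creep '{"gripper":[0,0,0],"xyz":[[0,0,0.1],[0,0,0.1],[0,0,0]],"turn":[[0,0,0],[0,0,0],[0,0,0]]}' 60
```

```text
t: 29.65
tool_pos: [507.0, -10.1, 125.2]
ee_rot: [-2.715, -1.574, 0.004]
force: [-4.2, -0.3, 11.3]
width: 26.9
```

Both sides are at the same height (125.4 and 125.2) with the force rising steeply, so the strainer is flat. I take the driver back to its first place.

```bash
python3 -m creep '{"gripper":[0,0,0,0,0,0,0,0,0,0,0,0,0,0,0],"xyz":[[0,0,-1],[0,0,-2],[0,0,-4],[4.18,-2.56,0],[4.18,-2.56,0],[4.18,-2.56,0],[4.18,-2.56,0],[4.18,-2.56,0],[4.18,-2.56,0],[0,0,3],[0,0,3],[0,0,2.5],[0,0,1.2],[0,0,0.4],[0,0,0]],"turn":[[0,0,0],[0,0,0],[0,0,0],[0,0,0],[0,0,0],[0,0,0],[0,0,0],[0,0,0],[0,0,0],[0,0,0],[0,0,0],[0,0,0],[0,0,0],[0,0,0],[0,0,0]]}' 60; python3 -c "
from h import *
plan([498.8,283.5,85],Rt(psi=60.))"
```

```text
t: 31.52
tool_pos: [498.0, 283.9, 93.9]
ee_rot: [-2.715, -1.574, 0.004]
force: [0.4, 0.5, -2.3]
width: 26.9
{'t': 31.525, 'qpos': [-0.003, 0.385, -0.711, 1.784, 0.278, 1.078, -1.331], 'tool_pos': [498.015, 283.939, 93.917], 'ee_rot': [-2.715, -1.574, 0.004], 'force': [0.39, 0.498, -2.292], 'moment': [0.012, -0.072, -0.05], 'width': 26.894}
shift cm [0.001 0.094 0.891]
turn [-0.004  0.001  0.003]
```

```bash
python3 -m creep '{"gripper":[0,0,0,0],"xyz":[[0,0,0.4],[0,0,0.3],[0,0,0.1],[0,0,0]],"turn":[[0,0,0],[0,0,0],[0,0,0],[0,0,0]]}' 60
```

```text
t: 32.02
tool_pos: [497.6, 283.8, 85.3]
ee_rot: [-2.715, -1.574, 0.006]
force: [0.2, 0.7, -2.9]
width: 26.9
```

```bash
python3 -m creep '{"gripper":[0,0],"xyz":[[0,0,0.1],[0,0,0]],"turn":[[0,0,0],[0,0,0]]}' 60
```

```text
t: 32.28
tool_pos: [497.8, 284.0, 84.7]
ee_rot: [-2.715, -1.574, 0.005]
force: [0.1, -0.6, 2.3]
width: 27.0
```

Touching the bench. Release, go straight up, move aside and look.

```bash
python3 -m creep '{"gripper":[65,65,65,65,65,65,65,65,65,65,65,65,65],"xyz":[[0,0,0],[0,0,0],[0,0,0],[0,0,0],[0,0,-1],[0,0,-3],[0,0,-4],[0,0,-4],[0,0,-2],[4,0,0],[4,0,0],[4,0,0],[0,0,0]],"turn":[[0,0,0],[0,0,0],[0,0,0],[0,0,0],[0,0,0],[0,0,0],[0,0,0],[0,0,0],[0,0,0],[0,0,0],[0,0,0],[0,0,0],[0,0,0]]}' 60
python3 - <<'E'
from h import *
T=cam('top');S=cam('side')
c=lambda i,x,y,w,h,f:cv2.resize(i[y:y+h,x:x+w],None,fx=f,fy=f,interpolation=cv2.INTER_CUBIC)
cv2.imwrite('pics/fin_t.png',T['color'])
a=np.hstack([c(T['color'],280,195,60,60,6),c(S['color'],300,180,70,60,6)])
b=cv2.resize(np.hstack([T['color'],S['color']]),(780,244)); 
cv2.imwrite('pics/fin.png',np.vstack([a,b]))
E
```

```text
t: 33.9
tool_pos: [557.4, 390.1, 222.4]
ee_rot: [-2.711, -1.576, 0.009]
force: [-0.2, -0.6, -0.5]
width: 56.4
```

View pics/fin.png

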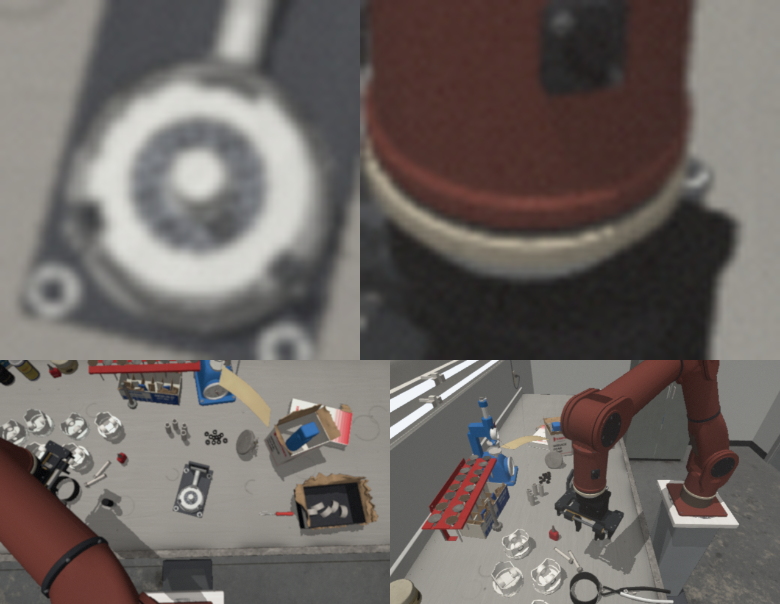

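The enlarged top view shows the strainer flat in the bell, with both clip noses, at (90,215) and (285,265), and the lip (240,90) over its rim. Next a numeric check that the driver is upright and the bystanders have not moved.

Run:
```python
from h import *
a=cv2.imread('pics/top0.png');b=cv2.imread('pics/fin_t.png')
for i in(a,b):
    g=i[215:250,160:195].max(2); yy,xx=np.nonzero(g<45); print(xx.min()+160,xx.max()+160,yy.min()+215,yy.max()+215,len(xx))
for n,(x,y,w,h) in dict(pump=(384,112,45,58),bottle=(188,148,24,24),hook=(424,242,58,18)).items():
    A=a[y:y+h,x:x+w].astype(np.float32).mean(2);B=b[y:y+h,x:x+w].astype(np.float32).mean(2); print(n,np.array(cv2.phaseCorrelate(A,B)[0]).round(2),np.abs(A-B).mean().round(1))
env.hand_in(); st()
```

```text
169 186 227 238 154
168 185 228 239 164
pump [ 1.49 -3.94] 14.6
bottle [ 0.19 -0.01] 6.3
hook [0.11 0.  ] 7.5
the job is handed in; nothing more can be done
the job is handed in; nothing more can be done
```

I handed the job in at about 34 s. The strainer was tucked under the lip and let down on the clips, and then both clips were snapped over the rim with the driver. The driver was then set back at its first place.

- **Forces:** The tuck took about 10 N at most. The readings never exceeded 29 N, though they were only taken at the end of each move.
- **Clips and seat:** The force dropped as each clip snapped. Pressed again, both sides stopped at the same height (TCP 125.4 and 125.2 mm), with the force rising steeply. The last top picture shows both clip noses and the lip over the rim.
- **Driver:** Its outline from above matches the start to about 1 pixel (2.5 mm), which fits it standing upright. I had no side view of it or of the strainer at the end, because the arm blocked it.
- **Bystanders:** The bottle and the hook tool had shifted by less than 0.2 pixel.
- **Check that disagreed:** For what I took to be the oil pump, the image comparison gave a shift of (1.5, -3.9) pixels. The arm never went near it, and I think it is a lighting effect. I did not look into it before handing in, so that check is not confirmed.

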